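# Trial-lift a photometer with a lever jack and hold it raised

### The job

To let a colleague change a worn foot of the bench photometer, set the lever jack flat on the bench with its round saddle centred under the photometer's marked lift bracket (the one with the raised ring on top). Pump the handle once as a trial lift: press it until the photometer's side rises clearly, then let the handle come fully up again so that the photometer stands on its feet. Then press the handle right down and finish while still holding it down, the side raised on the jack, without the robot touching the photometer, shoving it, tipping the jack or disturbing the flasks and the funnel.

Things in the scene. Friction and masses are not known exactly. Their poses are not given: they have to be found in the camera images.
- photometer: Loose bench photometer, 1.9 to 2.9 kg, grey and white, 240 (x) x 200 (y) x 130 mm tall on four feet. Origin: centre of its underside, z up. Its -y side (robot's right) has two aluminium plate brackets 44 mm wide, 44 mm out, undersides 74 mm up: at x +35 mm the lift bracket, marked by a raised 28 mm ring on top; at x -55 mm a plain cable rest. Lifted there, it tilts about its far feet.
- lift_point (a point): Centre of the underside of the marked lift bracket (8 mm thick), 74 mm above the bench at the start, 22 mm out from the housing's side. Axes as photometer (its -y points out of the housing).
- jack: Loose steel lever jack, 0.74 kg. Origin at bench level under the lever's pivot (66 mm up), z up, +x to the saddle, -x to the handle. Base plate 8 mm thick, x -135 to +100 mm, 80 mm wide. Two upright cheek plates at the pivot, 40 mm along x, 40 mm over both in y, 8 to 80 mm up, lever between them: grip them across y from above to carry or slide the jack.
- saddle_top (a point): Top centre of the round steel saddle (34 mm across) on the lever's short end, 81 mm ahead (+x) of the jack's origin and 62 mm above the bench with the handle up; 76 mm ahead and 94 mm up with the handle fully down. It meets the lift bracket at a joint value of about 0.15.
- handle_pad (a point): Top centre of the flat black rubber pad (62 mm long, 36 mm wide, 14 mm thick) at the end of the handle, 150 mm from the pivot along the lever and 7 mm above the lever's axis: 103 mm above the bench with the handle up, 43 mm when fully down. Press here from above.
- jack_lever (a joint): Angle of the jack's lever in rad: 0 with the handle fully up (handle sloping up 0.2 rad from level), 0.4 at the stop with the handle fully down (sloping down 0.2 rad). A spring returns it; pressing takes about 1 to 3 N without load and about 7 to 14 N at the pad under the photometer.
- flask_a: Conical glass flask, 68 mm across the foot, 85 mm tall, a bystander. Origin at the centre of its foot.
- flask_b: Second conical glass flask, the same size, a bystander. Origin at the centre of its foot.
- funnel: White plastic funnel standing mouth down, 76 mm across, 90 mm tall, a bystander. Origin at the centre of its mouth on the bench.

How it is judged:
By the outcome, as a careful person would: the job done as asked, in the order asked, and still so for the second after the job is handed in, while the arm keeps its last pose, push and grip.
It also fails if it takes over 54 s, if anything falls off the work surface, if the arm or the gripper's body presses on something with over 40 N, if the wrist force passes 120 N, or if a joint passes its speed limit or range.

### The arm

A 6-joint arm with a two-finger parallel gripper is mounted at the origin on the work surface. World frame = base frame: x ahead of the robot, y to its left, z up, the work surface at z = 0. Lengths are in m, angles in rad, forces in N, time in s.
With the tool pointing down it reaches from about 0.35 to 0.775 m from the base axis. Payload 5.5 kg.
Tool frame: the origin (TCP) lies midway between the tips of the shut fingers; the grasp point (between the pads) lies 19 mm behind it (env.hold_point_z is the distance from the TCP to the grasp point, in m); z points along the fingers, y is the line along which they close (so a half turn about z gives the same grasp; the last joint's range is limited). The gripper opens to 85 mm and grips with 20 to 120 N. Pads are 22 mm wide; open, the fingers measure 114 mm over their backs; the gripper's body (76 mm by 85 mm) begins 54 mm behind the grasp point. The pads swing forward as they close: fully open they stand 13 mm farther back than shut.
Start: joints at [-1.298, 0.313, 0.046, 1.304, 0, 1.431], TCP at [0.231, -0.527, 0.231] pointing down, gripper open.
Joint ranges: [-2.76, 2.76], [-0.86, 1.69], [-1.03, 1.26], [-2.2, 2.34], [-1.47, 1.5], [-3.14, 3.14]. Speed limits (rad/s): [2.57, 2.57, 3.14, 3.14, 3.14, 3.14].

### API

Orientations are given as a unit quaternion [w, x, y, z].
In Python, from workcell import env, read_camera gives the robot as it stands. The module is installed in compiled form; this text tells all that it offers.
- The arm moves only by the tool carry_out, never from a script. Its argument "moves" is a list of rows, each an object of numbers: "tx", "ty", "tz": the shift along the world's x, y, z in cm; "wx", "wy", "wz": the turn, a rotation vector about the world's x, y, z in rad; "claw": the closure, from -1 (fully open) to 1 (shut). A call has 1 to 8 rows; each row shifts and turns the commanded pose from where the row before left it; what a row does not reach is not made up. A row lasts 1/8 s, in which the tool goes at most 62.5 mm and 10.7 degrees, less where a joint would pass 70% of its speed; a pose out of reach is approached as far as the arm can. A call is refused whole if a number of a shift passes 6.25 or a number of a turn 0.188, either way. A call with a gripper value outside its range is refused whole. The fingers move at their own pace and stop on an object; "newtons" is the grip in N (left out, the last holds). Time passes only in rows, so rows that do not move let the fingers close. It gives the time, the measured TCP pose, the force, the opening and the grip force at its end, in the units of the state.
- env.get_state(): the state, without advancing time (a new reading comes with each control period).
- read_camera(name): name is "side" or "top"; returns a dict with "image" (384x512x3 uint8, blue, green, red), "z_map" (384x512 float32, m along the optical axis (not along the pixel's ray), 0 where there is no reading), "fx", "fy", "cx", "cy" (pixels), "camera_from_world" (4x4, takes a point from world to camera coordinates). Camera axes: x right, y down, z forward; pixel columns grow to the right and rows downward; lengths in m; the calibration is good to about 2 mm. A picture is of the moment at which its call begins.
- env.hand_in(): hands the job in; it is judged then, once.
The state is a dict: "clock": time; "joint_pos": joint angles; "qvel": joint speeds; "tau": joint torques, N m; "tcp_pos": TCP position; "orientation": TCP orientation; "wrist_force": force on the tool from outside, world axes, zero at the start; "ft_torque": the same for the moment, N m; "finger_gap": finger opening in m; "grip_force": force on a finger pad.
Only numpy, scipy, OpenCV 4.12 (cv2) and the standard library are available. Lean on these libraries where they do the work, as an engineer would, in place of code of your own. Each camera call takes 0.05 s, during which the arm holds its last target. There are 200 camera calls.

## Working session

There is one attempt and no reset: what is moved stays moved. The work goes in short steps, Python scripts to look and compute and a tool call to move; the robot and the scene stay as the last step left them, time stands still between calls to the robot, and variables do not carry over. Pictures are saved under pics/ and viewed, at most 10 in all, crops included, and the job is handed in when it is done.

Besides the shell and the picture viewer there is one more tool, called as name([rows], argument=value, ...), one row to a line, values as JSON. carry_out: Moves the arm, as the interface text tells. Its arguments: {"type":"object","properties":{"moves":{"type":"array","items":{"type":"object","properties":{"tx":{"type":"number"},"ty":{"type":"number"},"tz":{"type":"number"},"wx":{"type":"number"},"wy":{"type":"number"},"wz":{"type":"number"},"claw":{"type":"number"}}}},"newtons":{"type":"number"}},"required":["moves"]}

```bash
mkdir -p pics
cat > h.py <<'E'
import numpy as np, cv2
from workcell import env, read_camera
def snap(n):
    c=read_camera(n); np.savez(''+n+'.npz',**c); return c
def world(c):
    T=np.linalg.inv(c['camera_from_world']); z=c['z_map']; v,u=np.mgrid[:384,:512]
    p=np.stack([(u-c['cx'])/c['fx']*z,(v-c['cy'])/c['fy']*z,z],-1)
    return p@T[:3,:3].T+T[:3,3]
E
python3 - <<'E'
from h import *
for n in('side','top'):
    c=snap(n); cv2.imwrite(f'pics/{n}0.png',cv2.resize(c['image'],(768,576)))
    print(n,np.linalg.inv(c['camera_from_world']).round(3),c['fx'])
s=env.get_state();print(s)
E
```

```text
side [[-0.688 -0.545  0.479  0.006]
 [-0.726  0.51  -0.463  0.684]
 [ 0.008 -0.666 -0.746  1.039]
 [ 0.     0.     0.     1.   ]] 478.1753001091134
top [[ 0.02  -0.995  0.1    0.467]
 [-1.    -0.021 -0.014  0.101]
 [ 0.016 -0.1   -0.995  1.248]
 [ 0.     0.     0.     1.   ]] 418.27092962147367
{'clock': 0.1, 'joint_pos': array([-1.29761977e+00,  3.13953411e-01,  4.50593198e-02,  1.30358474e+00,
        1.00434510e-05,  1.43123042e+00]), 'qvel': array([-0.00128231, -0.00317597,  0.00300603, -0.00012387,  0.00036543,
       -0.00208416]), 'tau': array([ 2.47364129e-03, -4.81724131e+01,  2.99244887e+01,  1.27204732e-02,
       -1.02056022e-04,  2.05535109e-06]), 'tcp_pos': array([ 0.23053113, -0.52625714,  0.23046844]), 'orientation': array([-8.39712352e-04,  9.78780581e-01,  2.04909411e-01, -5.11479054e-05]), 'wrist_force': array([-0.13953842, -0.2570458 , -0.17307021]), 'ft_torque': array([-0.03382767,  0.02081083, -0.02409099]), 'grip_force': 0.0, 'finger_gap': 0.08559329596187562}
```

View pics/top0.png

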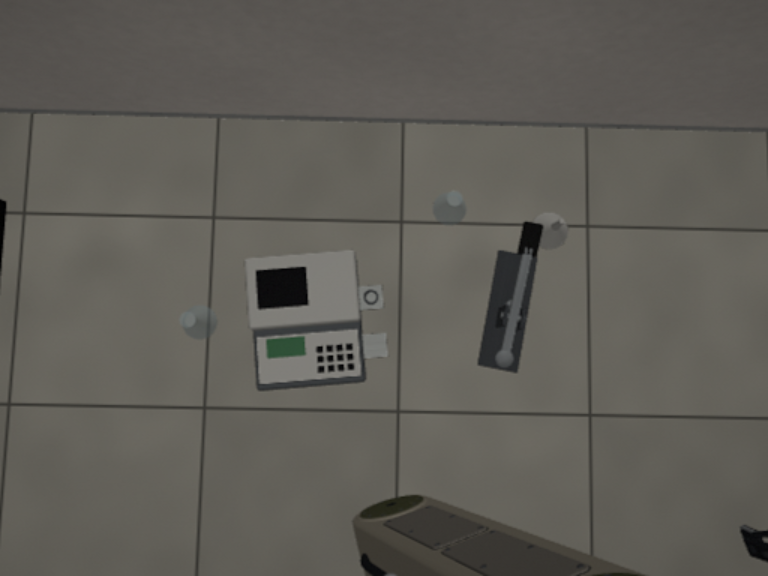

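View pics/side0.png

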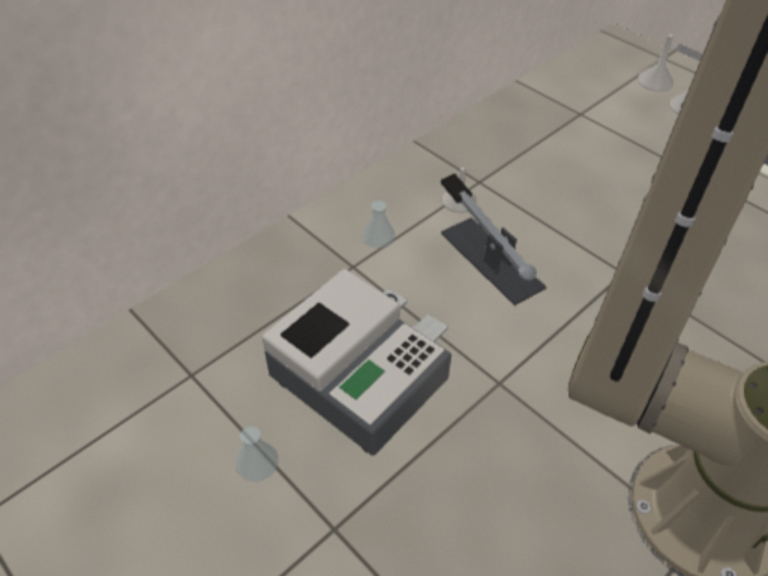

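The top view (768 px scale) shows the photometer around (305,320) with its ring at (371,297). The jack's saddle is at (504,358) and its pad at (530,238). The funnel touches the handle area at (550,230), flask B is at (450,207) and flask A at (198,322). In the side view, the ring bracket is at (395,298), the saddle at (528,272) and the pad at (456,187).

Run:
```python
from h import *
def ray(c,u,v,z):
    T=np.linalg.inv(c['camera_from_world']);d=T[:3,:3]@[(u-c['cx'])/c['fx'],(v-c['cy'])/c['fy'],1];o=T[:3,3]
    return (o+d*(z-o[2])/d[2]).round(4)
c=dict(np.load('top.npz'));W=world(c);s=2/3
for n,u,v in [('flaskA',198,322),('flaskB',450,207),('funnel',550,230),('bench',450,400),('ring',371,297),('pad',530,238),('saddle',504,358),('cheek',508,310)]:
    print(n,W[int(v*s),int(u*s)].round(3))
im=c['image'].astype(int);v,u=np.mgrid[:384,:512];z=W[...,2]
roiJ=(u>310)&(u<370)&(v>140)&(v<255)
dark=im.max(-1)
def rep(n,m,h):
    m=m.astype(np.uint8);k,l,st,ce=cv2.connectedComponentsWithStats(m)
    i=1+st[1:,4].argmax();cn=cv2.findContours((l==i).astype(np.uint8),0,1)[0][0]
    r=cv2.minAreaRect(cn);b=cv2.boxPoints(r)
    P=np.array([ray(c,*p,h) for p in b]);print(n,st[i,4],'cent',ray(c,*ce[i],h),'rectc',P[:,:2].mean(0),'\n',P[:,:2].tolist())
    return l==i
b=rep('base',roiJ&(z>0.002)&(z<0.02)|roiJ&(dark<75),.008)
p=rep('pad',roiJ&(z>.08)&(dark<45),.1)
sd=rep('saddle',roiJ&(v>228)&(z>.045),.062)
ph=rep('photo',(u<262)&(u>150)&(v>150)&(v<270)&(z>.03)&(z<.2),.1)
g=cv2.resize(c['image'][150:262,155:375],None,fx=3.6,fy=3.6,interpolation=cv2.INTER_CUBIC)
cv2.imwrite('pics/crop0.png',cv2.convertScaleAbs(g,alpha=1.6))
for n,m in (('pad',p),('saddle',sd)): print(n,W[m].mean(0).round(4),z[m].min(),z[m].max())
```

```text
flaskA [0.531 0.433 0.062]
flaskB [ 0.76  -0.039  0.068]
funnel [ 0.726 -0.237  0.042]
bench [ 0.391 -0.051 -0.002]
ring [0.581 0.109 0.084]
pad [ 0.698 -0.183  0.104]
saddle [ 0.475 -0.145  0.062]
cheek [ 0.565 -0.147  0.08 ]
base 2457 cent [ 0.6041 -0.1646  0.008 ] rectc [ 0.601725 -0.168075] 
 [[0.7665, -0.0799], [0.7707, -0.2563], [0.4365, -0.2539], [0.4332, -0.0822]]
pad 253 cent [ 0.6975 -0.1852  0.1   ] rectc [ 0.69495  -0.184875] 
 [[0.6672, -0.1612], [0.7293, -0.1745], [0.7227, -0.2086], [0.6606, -0.1952]]
saddle 147 cent [ 0.4782 -0.1441  0.062 ] rectc [ 0.479575 -0.143475] 
 [[0.5004, -0.1278], [0.5011, -0.1591], [0.4587, -0.1591], [0.4581, -0.1279]]
photo 7017 cent [0.5361 0.2206 0.1   ] rectc [0.538775 0.20935 ] 
 [[0.6467, 0.3478], [0.6734, 0.0986], [0.43, 0.0734], [0.405, 0.3176]]
pad [ 0.6958 -0.1831  0.1082] 0.09290122636773179 1.2479609298427394
saddle [ 0.4782 -0.1445  0.0603] 0.04925974744778472 0.0699420846733203
```

View pics/crop0.png

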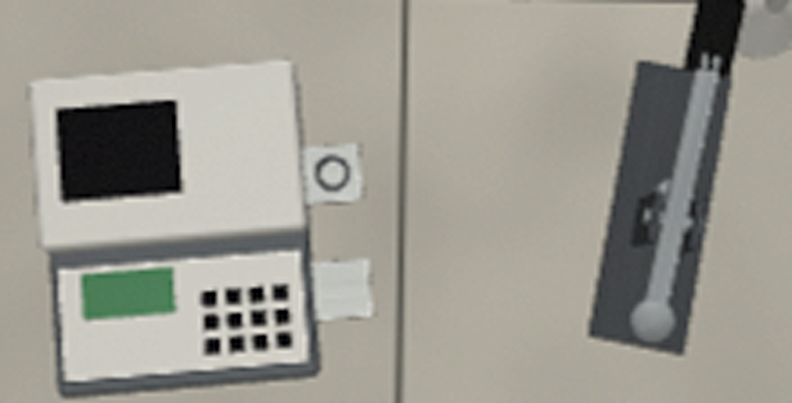

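The crop shows the ring at crop px (332,173), the plain rest at (343,290) and the saddle at (653,320). The base's left edge runs from (640,62) to (592,337), and its front corners are (592,337) and (683,353).

Run:
```python
from h import *
def ray(c,u,v,z):
    T=np.linalg.inv(c['camera_from_world']);d=T[:3,:3]@[(u-c['cx'])/c['fx'],(v-c['cy'])/c['fy'],1];o=T[:3,3]
    return (o+d*(z-o[2])/d[2]).round(4)
c=dict(np.load('top.npz'));R=lambda x,y,z:ray(c,155+(x+.5)/3.6-.5,150+(y+.5)/3.6-.5,z)[:2]
an=lambda d:np.degrees(np.arctan2(d[1],d[0])).round(2)
a,b,d=R(640,62,.008),R(592,337,.008),R(683,353,.008)
yj=an(b-a);print('base',a,b,d,'yaw',yj,an(d-b)-90,np.linalg.norm(d-b))
sad=R(653,320,.062);pad=np.array([.695,-.185]);print('sad',sad,'yaw',an(sad-pad))
for y in(yj,an(sad-pad)):
    e=np.array([np.cos(np.radians(y)),np.sin(np.radians(y))]);n=np.array([-e[1],e[0]])
    print('origin from saddle',sad-.081*e,'from base',(b+d)/2-.1*e, 'from pad',pad+.1484*e)
ring=R(332,173,.083);rest=R(343,290,.082)
print('ring',ring,'rest',rest,'yaw',an(ring-rest))
W=world(c);m=(W[...,2]>.075)&(W[...,2]<.088)&(W[...,1]>.06)&(W[...,1]<.14)&(W[...,0]>.4)&(W[...,0]<.65)
k,l,st,ce=cv2.connectedComponentsWithStats(m.astype(np.uint8))
for i in range(1,k):
    if st[i,4]>60: print(st[i],ray(c,*ce[i],.082))
# screen edge white lid & keypad front edges
print('lid',an(R(32,85,.13)-R(292,62,.13)),'front',an(R(62,394,.1)-R(318,374,.1)), 'side', R(292,62,.13),R(318,374,.09), an(R(292,62,.13)-R(305,238,.13)))
s=dict(np.load('side.npz'));print('side ring',ray(s,395/1.5,298/1.5,.082),'saddle',ray(s,528/1.5,271/1.5,.06))
```

```text
base [ 0.6887 -0.1451] [ 0.4593 -0.1059] [ 0.4477 -0.1809] yaw 170.3 -188.79000000000002 0.07589176503415902
sad [ 0.4739 -0.1449] yaw 169.72
origin from saddle [ 0.55374198 -0.15854764] from base [ 0.55207035 -0.16024894] from pad [ 0.54872161 -0.15999618]
origin from saddle [ 0.55359974 -0.15935516] from base [ 0.55189474 -0.16124588] from pad [ 0.54898221 -0.15851672]
ring [0.5825 0.1098] rest [0.492  0.0993] yaw 6.62
[238 190  17  17 225] [0.5815 0.1112 0.082 ]
[239 222  19  17 259] [0.4922 0.1026 0.082 ]
lid 96.42 front 95.55 side [0.6609 0.1413] [0.4276 0.117 ] 5.58
side ring [0.5799 0.0961 0.082 ] saddle [ 0.4712 -0.1446  0.06  ]
```

carry_out([
  {"tx": 2.3,"ty": 2.6,"wz": 0.183,"claw": -1},
  {"tx": 2.3,"ty": 2.6,"wz": 0.183},
  {"tx": 2.3,"ty": 2.6,"wz": 0.183},
  {"tx": 2.3,"ty": 2.6,"wz": 0.183},
  {"tx": 2.3,"ty": 2.6,"wz": 0.183},
  {"tx": 2.3,"ty": 2.6,"wz": 0.183},
  {"tx": 2.3,"ty": 2.6,"wz": 0.183},
])

```text
invalid input at $.moves[0]: expected keys tx, ty, tz, wx, wy, wz, claw
```

carry_out([
  {"tx": 2.3,"ty": 2.6,"wz": 0.183},
  {"tx": 2.3,"ty": 2.6,"wz": 0.183},
  {"tx": 2.3,"ty": 2.6,"wz": 0.183},
  {"tx": 2.3,"ty": 2.6,"wz": 0.183},
  {"tx": 2.3,"ty": 2.6,"wz": 0.183},
  {"tx": 2.3,"ty": 2.6,"wz": 0.183},
  {"tx": 2.3,"ty": 2.6,"wz": 0.183},
  {},
])

```text
invalid input at $.moves[0]: expected keys tx, ty, tz, wx, wy, wz, claw
```

All keys are needed in each row.

carry_out([
  {"tx": 2.3,"ty": 2.6,"tz": 0,"wx": 0,"wy": 0,"wz": 0.183,"claw": -1},
  {"tx": 2.3,"ty": 2.6,"tz": 0,"wx": 0,"wy": 0,"wz": 0.183,"claw": -1},
  {"tx": 2.3,"ty": 2.6,"tz": 0,"wx": 0,"wy": 0,"wz": 0.183,"claw": -1},
  {"tx": 2.3,"ty": 2.6,"tz": 0,"wx": 0,"wy": 0,"wz": 0.183,"claw": -1},
  {"tx": 2.3,"ty": 2.6,"tz": 0,"wx": 0,"wy": 0,"wz": 0.183,"claw": -1},
  {"tx": 2.3,"ty": 2.6,"tz": 0,"wx": 0,"wy": 0,"wz": 0.183,"claw": -1},
  {"tx": 2.3,"ty": 2.6,"tz": 0,"wx": 0,"wy": 0,"wz": 0.183,"claw": -1},
])

```text
clock: 0.98
tcp_pos: [0.3921, -0.3436, 0.2309]
orientation: [-0.0, 0.66, 0.751, 0.0]
wrist_force: [0.4, -0.8, 0.5]
finger_gap: 0.0855
grip_force: 0.0
```

carry_out([
  {"tx": 2.3,"ty": 2.6,"tz": 0,"wx": 0,"wy": 0,"wz": 0.183,"claw": -1},
  {"tx": 2.3,"ty": 2.6,"tz": 0,"wx": 0,"wy": 0,"wz": 0.183,"claw": -1},
  {"tx": 2.3,"ty": 2.6,"tz": 0,"wx": 0,"wy": 0,"wz": 0.183,"claw": -1},
  {"tx": 2.3,"ty": 2.6,"tz": 0,"wx": 0,"wy": 0,"wz": 0.183,"claw": -1},
  {"tx": 2.3,"ty": 2.6,"tz": 0,"wx": 0,"wy": 0,"wz": 0.183,"claw": -1},
  {"tx": 2.3,"ty": 2.6,"tz": 0,"wx": 0,"wy": 0,"wz": 0.183,"claw": -1},
  {"tx": 2.3,"ty": 2.6,"tz": 0,"wx": 0,"wy": 0,"wz": 0.183,"claw": -1},
  {"tx": 0,"ty": 0,"tz": 0,"wx": 0,"wy": 0,"wz": 0,"claw": -1},
])

```text
clock: 1.98
tcp_pos: [0.5535, -0.1609, 0.2306]
orientation: [-0.0, 0.082, 0.997, 0.0]
wrist_force: [-0.8, 1.4, -0.2]
finger_gap: 0.0852
grip_force: 0.0
```

carry_out([
  {"tx": -0.1,"ty": 0.1,"tz": -4,"wx": 0,"wy": 0,"wz": 0,"claw": -1},
  {"tx": 0,"ty": 0,"tz": -4,"wx": 0,"wy": 0,"wz": 0,"claw": -1},
  {"tx": 0,"ty": 0,"tz": -3,"wx": 0,"wy": 0,"wz": 0,"claw": -1},
  {"tx": 0,"ty": 0,"tz": -2,"wx": 0,"wy": 0,"wz": 0,"claw": -1},
  {"tx": 0,"ty": 0,"tz": -2,"wx": 0,"wy": 0,"wz": 0,"claw": -1},
  {"tx": 0,"ty": 0,"tz": -2,"wx": 0,"wy": 0,"wz": 0,"claw": -1},
  {"tx": 0,"ty": 0,"tz": -2,"wx": 0,"wy": 0,"wz": 0,"claw": -1},
  {"tx": 0,"ty": 0,"tz": 0,"wx": 0,"wy": 0,"wz": 0,"claw": -1},
])

```text
clock: 2.98
tcp_pos: [0.5495, -0.1617, 0.0396]
orientation: [-0.002, 0.084, 0.996, 0.001]
wrist_force: [0.0, -0.2, -0.6]
finger_gap: 0.0851
grip_force: 0.0
```

carry_out([
  {"tx": 0,"ty": 0,"tz": 0,"wx": 0,"wy": 0,"wz": 0,"claw": 1},
  {"tx": 0,"ty": 0,"tz": 0,"wx": 0,"wy": 0,"wz": 0,"claw": 1},
  {"tx": 0,"ty": 0,"tz": 0,"wx": 0,"wy": 0,"wz": 0,"claw": 1},
  {"tx": 0,"ty": 0,"tz": 0,"wx": 0,"wy": 0,"wz": 0,"claw": 1},
  {"tx": 0,"ty": 0,"tz": 0,"wx": 0,"wy": 0,"wz": 0,"claw": 1},
  {"tx": 0,"ty": 0,"tz": 0,"wx": 0,"wy": 0,"wz": 0,"claw": 1},
  {"tx": 0,"ty": 0,"tz": 0,"wx": 0,"wy": 0,"wz": 0,"claw": 1},
  {"tx": 0,"ty": 0,"tz": 0,"wx": 0,"wy": 0,"wz": 0,"claw": 1},
], newtons=60)

```text
clock: 3.98
tcp_pos: [0.5524, -0.1618, 0.0425]
orientation: [0.001, 0.083, 0.997, -0.0]
wrist_force: [-0.1, 1.9, 6.2]
finger_gap: 0.0396
grip_force: 62.2
```

carry_out([
  {"tx": 0,"ty": 0,"tz": 0.5,"wx": 0,"wy": 0,"wz": 0,"claw": 1},
  {"tx": 0,"ty": 0,"tz": 1.5,"wx": 0,"wy": 0,"wz": 0,"claw": 1},
  {"tx": 0,"ty": 0,"tz": 2,"wx": 0,"wy": 0,"wz": 0,"claw": 1},
  {"tx": 0,"ty": 0,"tz": 2,"wx": 0,"wy": 0,"wz": 0,"claw": 1},
  {"tx": 0,"ty": 0,"tz": 2,"wx": 0,"wy": 0,"wz": 0,"claw": 1},
  {"tx": 0,"ty": 0,"tz": 2,"wx": 0,"wy": 0,"wz": 0,"claw": 1},
  {"tx": 0,"ty": 0,"tz": 1,"wx": 0,"wy": 0,"wz": 0,"claw": 1},
  {"tx": 0,"ty": 0,"tz": 0,"wx": 0,"wy": 0,"wz": 0,"claw": 1},
])

```text
clock: 4.97
tcp_pos: [0.552, -0.1619, 0.1519]
orientation: [0.001, 0.083, 0.997, -0.0]
wrist_force: [-0.3, -0.2, -7.0]
finger_gap: 0.0395
grip_force: 61.6
```

carry_out([
  {"tx": 0.2,"ty": 0.5,"tz": 0,"wx": 0,"wy": 0,"wz": -0.09,"claw": 1},
  {"tx": 0.7,"ty": 1.7,"tz": 0,"wx": 0,"wy": 0,"wz": -0.185,"claw": 1},
  {"tx": 0.7,"ty": 1.7,"tz": 0,"wx": 0,"wy": 0,"wz": -0.185,"claw": 1},
  {"tx": 0.7,"ty": 1.7,"tz": 0,"wx": 0,"wy": 0,"wz": -0.185,"claw": 1},
  {"tx": 0.7,"ty": 1.7,"tz": 0,"wx": 0,"wy": 0,"wz": -0.185,"claw": 1},
  {"tx": 0.7,"ty": 1.7,"tz": 0,"wx": 0,"wy": 0,"wz": -0.185,"claw": 1},
  {"tx": 0.7,"ty": 1.5,"tz": 0,"wx": 0,"wy": 0,"wz": -0.185,"claw": 1},
  {"tx": 0.2,"ty": 0.5,"tz": 0,"wx": 0,"wy": 0,"wz": -0.095,"claw": 1},
])

```text
clock: 5.98
tcp_pos: [0.5973, -0.0505, 0.1498]
orientation: [-0.001, 0.669, 0.744, -0.0]
wrist_force: [0.0, -0.3, -7.8]
finger_gap: 0.0394
grip_force: 61.8
```

carry_out([
  {"tx": 0,"ty": 0,"tz": -1,"wx": 0,"wy": 0,"wz": 0,"claw": 1},
  {"tx": 0,"ty": 0,"tz": -2,"wx": 0,"wy": 0,"wz": 0,"claw": 1},
  {"tx": 0,"ty": 0,"tz": -2,"wx": 0,"wy": 0,"wz": 0,"claw": 1},
  {"tx": 0,"ty": 0,"tz": -2,"wx": 0,"wy": 0,"wz": 0,"claw": 1},
  {"tx": 0,"ty": 0,"tz": -1,"wx": 0,"wy": 0,"wz": 0,"claw": 1},
  {"tx": 0,"ty": 0,"tz": -1,"wx": 0,"wy": 0,"wz": 0,"claw": 1},
  {"tx": 0,"ty": 0,"tz": 0,"wx": 0,"wy": 0,"wz": 0,"claw": 1},
])

```text
clock: 6.85
tcp_pos: [0.5971, -0.0517, 0.0605]
orientation: [-0.001, 0.667, 0.745, -0.0]
wrist_force: [-0.5, 0.0, -7.0]
finger_gap: 0.0392
grip_force: 61.7
```

Run:
```python
from h import *
for n in('side','top'):
    c=snap(n);a=c['image'][130:274,140:360] if n=='top' else c['image'][80:290,150:400]
    cv2.imwrite(f'pics/{n}1.png',cv2.convertScaleAbs(cv2.resize(a,None,fx=3,fy=3,interpolation=2),alpha=1.5))
```

```text
(no output)
```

View pics/top1.png

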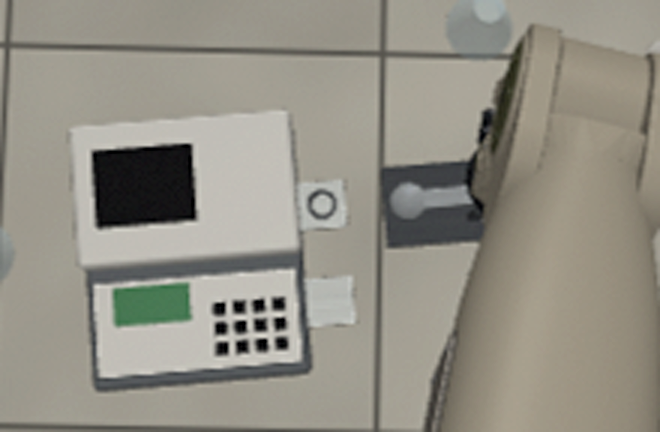

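View pics/side1.png

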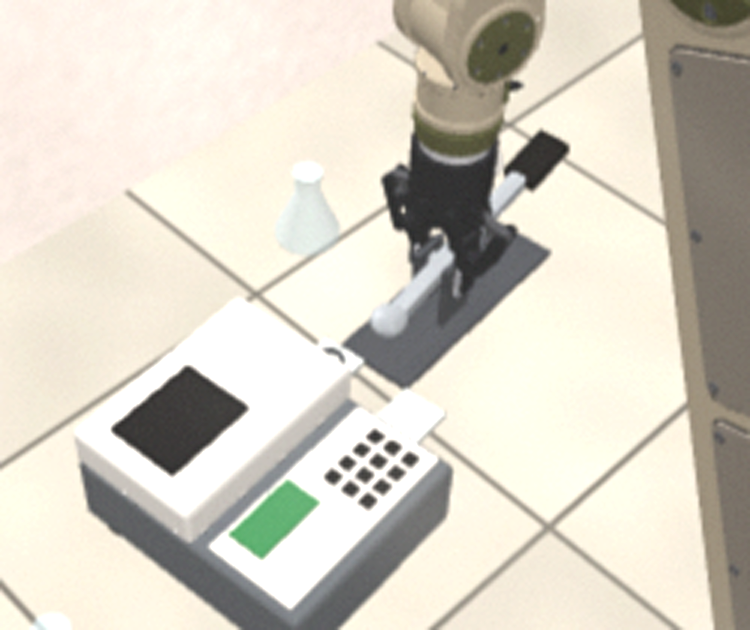

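The close top view shows the jack held just above the bench, with the saddle at crop px (409,201), the ring at (322,203) and the base's front edge from (384,170) to (388,247). The side view confirms it hangs level, with the saddle at crop px (390,318).

```bash
cat >> h.py <<'E'
def ray(c,u,v,z):
    T=np.linalg.inv(c['camera_from_world']);d=T[:3,:3]@[(u-c['cx'])/c['fx'],(v-c['cy'])/c['fy'],1];o=T[:3,3]
    return (o+d*(z-o[2])/d[2]).round(4)
E
python3 - <<'E'
from h import *
c=dict(np.load('top.npz'));W=world(c)
R=lambda x,y,z:ray(c,140+(x+.5)/3-.5,130+(y+.5)/3-.5,z)[:2]
an=lambda d:np.degrees(np.arctan2(d[1],d[0])).round(2)
s,r=R(409,201,.08),R(322,204,.083)
print('saddle',s,'ring',r,'diff',r-s)
m=(W[...,2]>.065)&(W[...,2]<.095)&(W[...,1]>.0)&(W[...,1]<.055)&(W[...,0]>.5)&(W[...,0]<.65)
print('z saddle',np.percentile(W[m][:,2],[10,50,90]),ray(c,*np.argwhere(m).mean(0)[::-1],.08))
print('base z',W[int(130+235/3),int(140+420/3)], 'frontmid',(R(384,170,.026)+R(388,247,.026))/2,'front angle',an(R(384,170,.026)-R(388,247,.026)),
 'base side',an(R(388,247,.026)-R(484,240,.026)))
print('lift bracket side edges',an(R(298,181,.082)-R(344,179,.082)),an(R(300,229,.082)-R(346,227,.082)),'housing side',an(R(290,112,.13)-R(299,245,.13)))
q=dict(np.load('side.npz'));S=lambda x,y,z:ray(q,150+(x+.5)/3-.5,80+(y+.5)/3-.5,z)
print('side: saddle',S(390,318,.075),'ring',S(334,355,.083))
print('bench z',W[int(130+350/3),int(140+385/3)])
E
```

```text
saddle [0.5874 0.028 ] ring [0.5826 0.1094] diff [-0.0048  0.0814]
z saddle [0.07551365 0.08032772 0.08408628] [0.5879 0.0243 0.08  ]
base z [0.56001168 0.01226987 0.024074  ] frontmid [0.58525 0.0471 ] front angle 3.93 base side 95.42
lift bracket side edges 93.73 93.74 housing side 5.24
side: saddle [0.5871 0.0268 0.075 ] ring [0.5851 0.0996 0.083 ]
bench z [0.4481429  0.04459322 0.00115265]
```

carry_out([
  {"tx": 0,"ty": 0,"tz": -0.7,"wx": 0,"wy": 0,"wz": 0,"claw": 1},
  {"tx": 0,"ty": 0,"tz": -0.6,"wx": 0,"wy": 0,"wz": 0,"claw": 1},
  {"tx": 0,"ty": 1,"tz": 0,"wx": 0,"wy": 0,"wz": 0,"claw": 1},
  {"tx": -0.1,"ty": 1.5,"tz": 0,"wx": 0,"wy": 0,"wz": 0,"claw": 1},
  {"tx": -0.1,"ty": 1.5,"tz": 0,"wx": 0,"wy": 0,"wz": 0,"claw": 1},
  {"tx": -0.1,"ty": 1.5,"tz": 0,"wx": 0,"wy": 0,"wz": 0,"claw": 1},
  {"tx": -0.1,"ty": 1.0,"tz": 0,"wx": 0,"wy": 0,"wz": 0,"claw": 1},
  {"tx": 0,"ty": 0,"tz": 0,"wx": 0,"wy": 0,"wz": 0,"claw": 1},
])

```text
clock: 7.95
tcp_pos: [0.5935, 0.0143, 0.0484]
orientation: [0.0, 0.667, 0.745, -0.0]
wrist_force: [0.4, 0.2, -7.2]
finger_gap: 0.039
grip_force: 61.8
```

carry_out([
  {"tx": -0.1,"ty": 0.7,"tz": 0,"wx": 0,"wy": 0,"wz": 0,"claw": 1},
  {"tx": 0,"ty": 0.7,"tz": 0,"wx": 0,"wy": 0,"wz": 0,"claw": 1},
  {"tx": 0,"ty": 0.3,"tz": 0,"wx": 0,"wy": 0,"wz": 0,"claw": 1},
  {"tx": 0,"ty": 0,"tz": -0.2,"wx": 0,"wy": 0,"wz": 0,"claw": 1},
  {"tx": 0,"ty": 0,"tz": -0.2,"wx": 0,"wy": 0,"wz": 0,"claw": 1},
  {"tx": 0,"ty": 0,"tz": 0,"wx": 0,"wy": 0,"wz": 0,"claw": 1},
])

```text
clock: 8.7
tcp_pos: [0.5924, 0.03, 0.044]
orientation: [-0.0, 0.668, 0.744, -0.0]
wrist_force: [-0.3, -0.3, -7.5]
finger_gap: 0.0394
grip_force: 61.9
```

Run:
```python
from h import *
for n in('side','top'):
    c=snap(n);a=c['image'][160:230,220:330] if n=='top' else c['image'][150:250,220:360]
    cv2.imwrite(f'pics/{n}2.png',cv2.convertScaleAbs(cv2.resize(a,None,fx=5,fy=5,interpolation=2),alpha=1.5))
W=world(c);print(W[int(130+240/3),int(140+395/3)-12])
```

```text
[0.51603577 0.08542396 0.54880602]
```

View pics/top2.png

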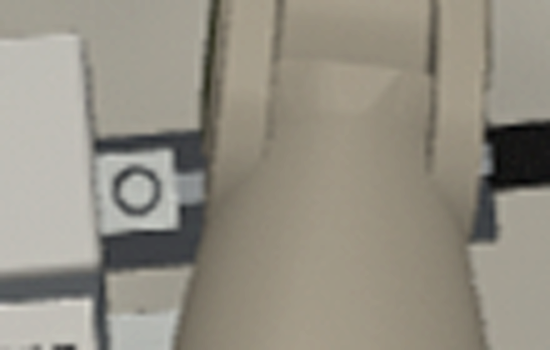

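View pics/side2.png

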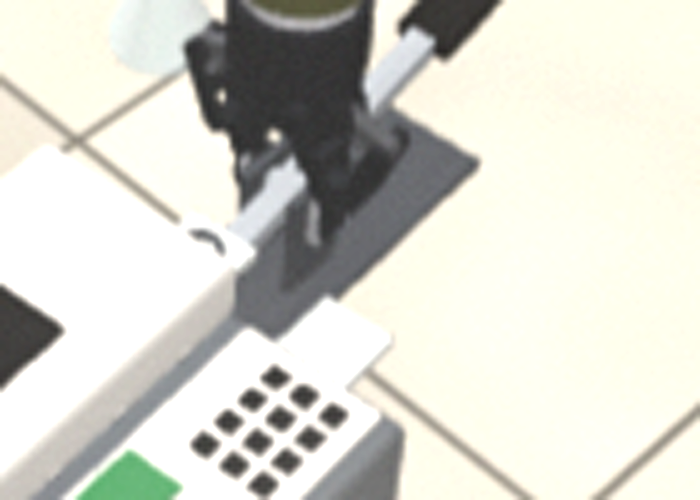

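The top crop shows the bracket's ring at (137,190), in line with the lever at (190,187), and the base's front edge at the housing side. The side crop agrees. The jack still hangs slightly above the bench.

carry_out([
  {"tx": 0,"ty": 0,"tz": -0.1,"wx": 0,"wy": 0,"wz": 0,"claw": 1},
  {"tx": 0,"ty": 0,"tz": -0.1,"wx": 0,"wy": 0,"wz": 0,"claw": 1},
  {"tx": 0,"ty": 0,"tz": 0,"wx": 0,"wy": 0,"wz": 0,"claw": 1},
  {"tx": 0,"ty": 0,"tz": 0,"wx": 0,"wy": 0,"wz": 0,"claw": 1},
])

```text
clock: 9.3
tcp_pos: [0.5928, 0.0302, 0.0426]
orientation: [0.0, 0.668, 0.745, 0.0]
wrist_force: [0.0, 0.2, -4.5]
finger_gap: 0.0392
grip_force: 62.2
```

carry_out([
  {"tx": 0,"ty": 0,"tz": -0.1,"wx": 0,"wy": 0,"wz": 0,"claw": 1},
  {"tx": 0,"ty": 0,"tz": 0,"wx": 0,"wy": 0,"wz": 0,"claw": 1},
  {"tx": 0,"ty": 0,"tz": 0,"wx": 0,"wy": 0,"wz": 0,"claw": 1},
])

```text
clock: 9.68
tcp_pos: [0.5929, 0.0303, 0.0424]
orientation: [0.0, 0.668, 0.745, 0.0]
wrist_force: [-3.4, 2.4, 6.0]
finger_gap: 0.0391
grip_force: 63.5
```

carry_out([
  {"tx": 0,"ty": 0,"tz": 0,"wx": 0,"wy": 0,"wz": 0,"claw": 0.3},
  {"tx": 0,"ty": 0,"tz": 0,"wx": 0,"wy": 0,"wz": 0,"claw": -0.5},
  {"tx": 0,"ty": 0,"tz": 0,"wx": 0,"wy": 0,"wz": 0,"claw": -1},
  {"tx": 0,"ty": 0,"tz": 0,"wx": 0,"wy": 0,"wz": 0,"claw": -1},
  {"tx": 0,"ty": 0,"tz": 0,"wx": 0,"wy": 0,"wz": 0,"claw": -1},
])

```text
clock: 10.3
tcp_pos: [0.5928, 0.0302, 0.0413]
orientation: [0.0, 0.668, 0.745, 0.0]
wrist_force: [0.6, 0.6, -0.6]
finger_gap: 0.0855
grip_force: 0.0
```

carry_out([
  {"tx": 0,"ty": 0,"tz": 1,"wx": 0,"wy": 0,"wz": 0,"claw": -1},
  {"tx": 0,"ty": 0,"tz": 2,"wx": 0,"wy": 0,"wz": 0,"claw": -1},
  {"tx": 0,"ty": 0,"tz": 3,"wx": 0,"wy": 0,"wz": 0,"claw": -1},
  {"tx": 0,"ty": 0,"tz": 4,"wx": 0,"wy": 0,"wz": 0,"claw": -1},
  {"tx": 0,"ty": 0,"tz": 4,"wx": 0,"wy": 0,"wz": 0,"claw": -1},
  {"tx": 0.3,"ty": -5,"tz": 0,"wx": 0,"wy": 0,"wz": 0,"claw": 1},
  {"tx": 0.5,"ty": -5,"tz": 0,"wx": 0,"wy": 0,"wz": 0,"claw": 1},
  {"tx": 0.6,"ty": -4.8,"tz": 0,"wx": 0,"wy": 0,"wz": 0,"claw": 1},
])

```text
clock: 11.3
tcp_pos: [0.6069, -0.1191, 0.1825]
orientation: [0.001, 0.667, 0.745, 0.0]
wrist_force: [0.2, 0.9, 0.2]
finger_gap: 0.0319
grip_force: 0.0
```

carry_out([
  {"tx": 0,"ty": 0,"tz": 0,"wx": 0,"wy": 0,"wz": 0,"claw": 1},
  {"tx": 0,"ty": 0,"tz": 0,"wx": 0,"wy": 0,"wz": 0,"claw": 1},
  {"tx": 0,"ty": 0,"tz": 0,"wx": 0,"wy": 0,"wz": 0,"claw": 1},
  {"tx": 0,"ty": 0,"tz": 0,"wx": 0,"wy": 0,"wz": 0,"claw": 1},
])

```text
clock: 11.8
tcp_pos: [0.6067, -0.1165, 0.1815]
orientation: [0.0, 0.667, 0.745, 0.0]
wrist_force: [0.0, -0.4, -0.4]
finger_gap: -0.0001
grip_force: 0.0
```

Run:
```python
from h import *
c=snap('top');q=snap('side')
W=world(q);im=q['image'].max(-1)
m=(im<60)&(W[...,2]>.07)&(W[...,2]<.13)&(W[...,1]<-.06)&(W[...,1]>-.2)&(abs(W[...,0]-.607)<.05)
print(m.sum(),W[m].mean(0),np.percentile(W[m],[5,95],0))
a=np.hstack([c['image'][150:240,200:350],cv2.resize(q['image'][80:230,220:380],(150,141))[:90]*0]) 
t=cv2.resize(c['image'][150:240,200:350],(600,360));s=cv2.resize(q['image'][60:230,200:400],(282,240))
cv2.imwrite('pics/b3.png',cv2.convertScaleAbs(np.vstack([t,np.hstack([s,np.zeros((240,318,3),np.uint8)])]),alpha=1.5))
```

```text
197 [ 0.60483725 -0.11419234  0.10108134] [[ 0.58990783 -0.13901379  0.09527617]
 [ 0.62175597 -0.0891491   0.10786285]]
```

View pics/b3.png

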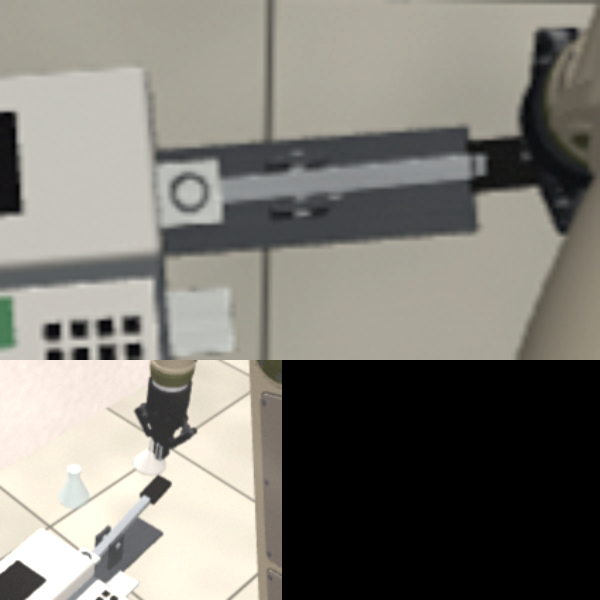

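The top crop shows the ring at (190,190), in line with the lever, and the base's rear corners at (467,127) and (478,231). The handle is up and the pad is under the closed fingers.

Run:
```python
from h import *
c=dict(np.load('top.npz'))
R=lambda x,y,z:ray(c,200+(x+.5)/4-.5,150+(y+.5)/4-.5,z)[:2]
an=lambda d:np.degrees(np.arctan2(d[1],d[0])).round(2)
a,b=R(467,127,.008),R(478,231,.008);y=an(R(165,253,.008)-b);y2=an(R(190,190,.083)-R(480,165,.083))
l1,l2=R(225,188,.07),R(475,165,.095);y3=an(l1-l2)
for t in(y,y3,96.2):
    e=np.array([np.cos(np.radians(t)),np.sin(np.radians(t))]);print(t,'saddle',(a+b)/2+(.135+.08)*e,'origin',(a+b)/2+.135*e, 'pad',(a+b)/2-.0134*e)
print('ring',R(190,190,.083),'bracket box',R(158,164,.082),R(219,160,.082),R(223,221,.082),R(162,227,.082))
```

```text
95.23 saddle [0.58500189 0.11285491] origin [0.59229421 0.03318797] pad [ 0.60582146 -0.11459421]
95.67 saddle [0.58335827 0.1126981 ] origin [0.59126217 0.0330895 ] pad [ 0.6059239  -0.11458444]
96.2 saddle [0.58138014 0.11249246] origin [0.59002009 0.03296038] pad [ 0.60604719 -0.11457162]
ring [0.5841 0.1091] bracket box [0.602  0.1319] [0.6058 0.0892] [0.5629 0.0855] [0.5578 0.128 ]
```

carry_out([
  {"tx": -0.1,"ty": 0.1,"tz": -3,"wx": 0,"wy": 0,"wz": 0,"claw": 1},
  {"tx": 0,"ty": 0,"tz": -2.5,"wx": 0,"wy": 0,"wz": 0,"claw": 1},
  {"tx": 0,"ty": 0,"tz": -1.5,"wx": 0,"wy": 0,"wz": 0,"claw": 1},
  {"tx": 0,"ty": 0,"tz": -0.5,"wx": 0,"wy": 0,"wz": 0,"claw": 1},
  {"tx": 0,"ty": 0,"tz": -0.5,"wx": 0,"wy": 0,"wz": 0,"claw": 1},
  {"tx": 0,"ty": 0,"tz": -0.5,"wx": 0,"wy": 0,"wz": 0,"claw": 1},
  {"tx": 0,"ty": 0,"tz": 0,"wx": 0,"wy": 0,"wz": 0,"claw": 1},
])

```text
clock: 12.78
tcp_pos: [0.6062, -0.117, 0.0967]
orientation: [0.001, 0.668, 0.745, 0.0]
wrist_force: [0.3, 0.1, 1.4]
finger_gap: -0.0003
grip_force: 0.6
```

carry_out([
  {"tx": 0,"ty": 0,"tz": -0.5,"wx": 0,"wy": 0,"wz": 0,"claw": 1},
  {"tx": 0,"ty": 0,"tz": -0.5,"wx": 0,"wy": 0,"wz": 0,"claw": 1},
  {"tx": 0,"ty": 0,"tz": -0.5,"wx": 0,"wy": 0,"wz": 0,"claw": 1},
  {"tx": 0,"ty": 0,"tz": -0.5,"wx": 0,"wy": 0,"wz": 0,"claw": 1},
  {"tx": 0,"ty": 0,"tz": 0,"wx": 0,"wy": 0,"wz": 0,"claw": 1},
])

```text
clock: 13.4
tcp_pos: [0.606, -0.1172, 0.0769]
orientation: [0.001, 0.668, 0.745, -0.0]
wrist_force: [-1.7, -1.1, 7.9]
finger_gap: -0.0002
grip_force: 3.8
```

Contact with the photometer is made. I'll press on to about 48 mm and look.

carry_out([
  {"tx": 0,"ty": 0,"tz": -0.5,"wx": 0,"wy": 0,"wz": 0,"claw": 1},
  {"tx": 0,"ty": 0,"tz": -0.5,"wx": 0,"wy": 0,"wz": 0,"claw": 1},
  {"tx": 0,"ty": 0,"tz": -0.5,"wx": 0,"wy": 0,"wz": 0,"claw": 1},
  {"tx": 0,"ty": 0,"tz": -0.5,"wx": 0,"wy": 0,"wz": 0,"claw": 1},
  {"tx": 0,"ty": 0,"tz": -0.5,"wx": 0,"wy": 0,"wz": 0,"claw": 1},
  {"tx": 0,"ty": 0,"tz": -0.3,"wx": 0,"wy": 0,"wz": 0,"claw": 1},
  {"tx": 0,"ty": 0,"tz": 0,"wx": 0,"wy": 0,"wz": 0,"claw": 1},
  {"tx": 0,"ty": 0,"tz": 0,"wx": 0,"wy": 0,"wz": 0,"claw": 1},
])

```text
clock: 14.4
tcp_pos: [0.606, -0.1168, 0.0498]
orientation: [0.001, 0.667, 0.745, 0.0]
wrist_force: [-2.4, -0.9, 11.7]
finger_gap: -0.0004
grip_force: 5.5
```

```bash
cat > chk.py <<'E'
from h import *
c=snap('top');W=world(c);v,u=np.mgrid[:384,:512]
# bracket patch
m=(W[...,2]>.07)&(W[...,2]<.12)&(W[...,1]>.092)&(W[...,1]<.128)&(abs(W[...,0]-.583)<.016)
print('bracket z',np.median(W[m][:,2]),m.sum())
for lo,hi in((.15,.17),(.28,.30)):
    k=(W[...,2]>.05)&(W[...,1]>lo)&(W[...,1]<hi)&(W[...,0]>.6)&(W[...,0]<.63); print('lid z',lo,np.median(W[k][:,2]))
t=cv2.resize(c['image'][130:250,150:350],(700,420),interpolation=2);import sys
cv2.imwrite(f'pics/{sys.argv[1]}.png',cv2.convertScaleAbs(t,alpha=1.5))
E
python3 chk.py p4
```

```text
bracket z 0.1023786271279421 147
lid z 0.15 0.14551336212015853
lid z 0.28 0.13878399370674532
```

View pics/p4.png

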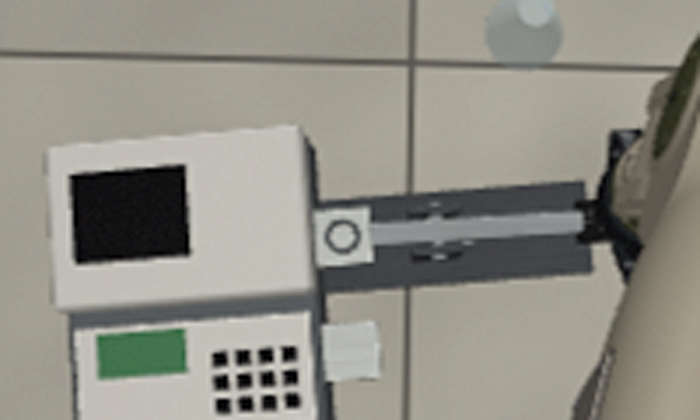

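The picture shows the bracket, with its ring at (343,236), raised about 20 mm on the saddle while the jack stays flat and in line. Next I'll let the handle come up.

carry_out([
  {"tx": 0,"ty": 0,"tz": 0.5,"wx": 0,"wy": 0,"wz": 0,"claw": 1},
  {"tx": 0,"ty": 0,"tz": 0.6,"wx": 0,"wy": 0,"wz": 0,"claw": 1},
  {"tx": 0,"ty": 0,"tz": 0.6,"wx": 0,"wy": 0,"wz": 0,"claw": 1},
  {"tx": 0,"ty": 0,"tz": 0.6,"wx": 0,"wy": 0,"wz": 0,"claw": 1},
  {"tx": 0,"ty": 0,"tz": 0.6,"wx": 0,"wy": 0,"wz": 0,"claw": 1},
  {"tx": 0,"ty": 0,"tz": 0.6,"wx": 0,"wy": 0,"wz": 0,"claw": 1},
  {"tx": 0,"ty": 0,"tz": 0.6,"wx": 0,"wy": 0,"wz": 0,"claw": 1},
  {"tx": 0,"ty": 0,"tz": 0.7,"wx": 0,"wy": 0,"wz": 0,"claw": 1},
])

```text
clock: 15.45
tcp_pos: [0.6048, -0.1158, 0.0959]
orientation: [-0.001, 0.667, 0.745, -0.0]
wrist_force: [-1.0, 0.8, 0.7]
finger_gap: -0.0002
grip_force: 0.5
```

carry_out([
  {"tx": 0,"ty": 0,"tz": 1,"wx": 0,"wy": 0,"wz": 0,"claw": 1},
  {"tx": 0,"ty": 0,"tz": 1,"wx": 0,"wy": 0,"wz": 0,"claw": 1},
  {"tx": 0,"ty": 0,"tz": 1,"wx": 0,"wy": 0,"wz": 0,"claw": 1},
  {"tx": 0,"ty": 0,"tz": 0,"wx": 0,"wy": 0,"wz": 0,"claw": 1},
  {"tx": 0,"ty": 0,"tz": 0,"wx": 0,"wy": 0,"wz": 0,"claw": 1},
  {"tx": 0,"ty": 0,"tz": 0,"wx": 0,"wy": 0,"wz": 0,"claw": 1},
])

```text
clock: 16.2
tcp_pos: [0.6053, -0.1167, 0.1258]
orientation: [-0.0, 0.668, 0.745, -0.0]
wrist_force: [-0.6, 0.5, -0.1]
finger_gap: -0.0003
grip_force: 0.0
```

```bash
python3 chk.py p5
python3 - <<'E'
from h import *
q=snap('side');W=world(q);im=q['image'].max(-1)
m=(im<60)&(W[...,2]>.03)&(W[...,2]<.112)&(W[...,1]<-.06)&(W[...,1]>-.2)&(abs(W[...,0]-.607)<.05)
print('pad',m.sum(),W[m].mean(0))
c=dict(np.load('top.npz'));t=c['image'][150:240,200:350]
E
```

```text
bracket z 0.08382170026174118 155
lid z 0.15 0.1308558075368178
lid z 0.28 0.13542802790032415
pad 161 [ 0.60308373 -0.11402004  0.10074516]
```

carry_out([
  {"tx": 0,"ty": 0,"tz": -1.5,"wx": 0,"wy": 0,"wz": 0,"claw": 1},
  {"tx": 0,"ty": 0,"tz": -0.7,"wx": 0,"wy": 0,"wz": 0,"claw": 1},
  {"tx": 0,"ty": 0,"tz": -0.6,"wx": 0,"wy": 0,"wz": 0,"claw": 1},
  {"tx": 0,"ty": 0,"tz": -0.6,"wx": 0,"wy": 0,"wz": 0,"claw": 1},
  {"tx": 0,"ty": 0,"tz": -0.6,"wx": 0,"wy": 0,"wz": 0,"claw": 1},
  {"tx": 0,"ty": 0,"tz": -0.6,"wx": 0,"wy": 0,"wz": 0,"claw": 1},
  {"tx": 0,"ty": 0,"tz": -0.6,"wx": 0,"wy": 0,"wz": 0,"claw": 1},
  {"tx": 0,"ty": 0,"tz": -0.6,"wx": 0,"wy": 0,"wz": 0,"claw": 1},
])

```text
clock: 17.3
tcp_pos: [0.6063, -0.1179, 0.0696]
orientation: [0.002, 0.668, 0.744, -0.0]
wrist_force: [-3.7, -3.6, 10.8]
finger_gap: 0.0
grip_force: 5.7
```

carry_out([
  {"tx": 0,"ty": 0,"tz": -0.5,"wx": 0,"wy": 0,"wz": 0,"claw": 1},
  {"tx": 0,"ty": 0,"tz": -0.5,"wx": 0,"wy": 0,"wz": 0,"claw": 1},
  {"tx": 0,"ty": 0,"tz": -0.5,"wx": 0,"wy": 0,"wz": 0,"claw": 1},
  {"tx": 0,"ty": 0,"tz": -0.4,"wx": 0,"wy": 0,"wz": 0,"claw": 1},
  {"tx": 0,"ty": 0,"tz": -0.3,"wx": 0,"wy": 0,"wz": 0,"claw": 1},
  {"tx": 0,"ty": 0,"tz": -0.2,"wx": 0,"wy": 0,"wz": 0,"claw": 1},
  {"tx": 0,"ty": 0,"tz": 0,"wx": 0,"wy": 0,"wz": 0,"claw": 1},
])

```text
clock: 18.18
tcp_pos: [0.6062, -0.1167, 0.0459]
orientation: [0.001, 0.667, 0.745, 0.001]
wrist_force: [-3.7, -0.1, 11.7]
finger_gap: -0.0001
grip_force: 6.0
```

carry_out([
  {"tx": 0,"ty": 0,"tz": -0.2,"wx": 0,"wy": 0,"wz": 0,"claw": 1},
  {"tx": 0,"ty": 0,"tz": -0.2,"wx": 0,"wy": 0,"wz": 0,"claw": 1},
  {"tx": 0,"ty": 0,"tz": 0,"wx": 0,"wy": 0,"wz": 0,"claw": 1},
  {"tx": 0,"ty": 0,"tz": 0,"wx": 0,"wy": 0,"wz": 0,"claw": 1},
])

```text
clock: 18.68
tcp_pos: [0.6063, -0.1164, 0.0435]
orientation: [0.001, 0.667, 0.745, 0.001]
wrist_force: [-6.8, 2.5, 21.2]
finger_gap: -0.0004
grip_force: 10.3
```

carry_out([
  {"tx": 0,"ty": 0,"tz": 0,"wx": 0,"wy": 0,"wz": 0,"claw": 1},
  {"tx": 0,"ty": 0,"tz": 0,"wx": 0,"wy": 0,"wz": 0,"claw": 1},
  {"tx": 0,"ty": 0,"tz": 0,"wx": 0,"wy": 0,"wz": 0,"claw": 1},
  {"tx": 0,"ty": 0,"tz": 0,"wx": 0,"wy": 0,"wz": 0,"claw": 1},
])

```text
clock: 19.18
tcp_pos: [0.6063, -0.1164, 0.0435]
orientation: [0.001, 0.667, 0.745, 0.001]
wrist_force: [-6.2, 1.7, 21.6]
finger_gap: -0.0002
grip_force: 10.3
```

```bash
python3 chk.py p6
```

```text
bracket z 0.10591503141512615 152
lid z 0.15 0.14820456085427813
lid z 0.28 0.13896338403859954
```

View pics/p6.png

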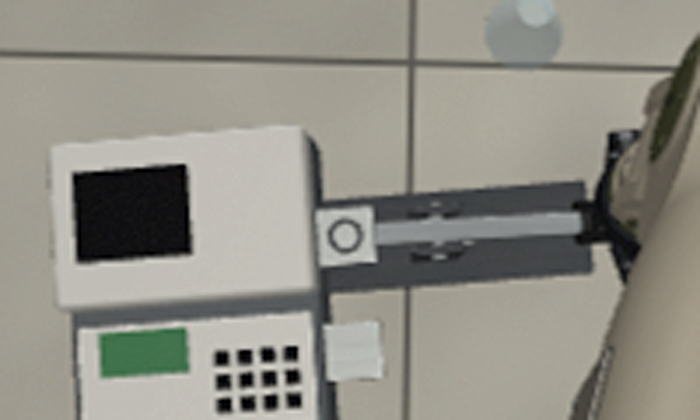

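The picture shows the bracket, with its ring at (345,236), raised fully on the saddle. The jack is unmoved, the force is steady at 21 N against the stop, and flask B at (524,30) is undisturbed.

```bash
python3 -c "
from workcell import env
print(env.hand_in())"
```

```text
the job is handed in; nothing more can be done
None
```

I handed the job in at about 19 s: the jack is flat under the marked bracket, the trial lift and full release are done, and the handle is held right down at a steady 21 N with the photometer's side raised about 22 mm.

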